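Lock the kettle's lid ring, jack up its levelling foot and hold the lever down

ROBOT

A 6-joint arm with a two-finger parallel gripper is mounted at the origin on a cart in front of the work surface, level with it; the furniture and walls round the work are solid. World frame = base frame: x ahead of the robot, y to its left, z up, the work surface at z = 0. Lengths are in m, angles in rad, forces in N, time in s.
With the tool pointing down it reaches from about 0.35 to 0.775 m from the base axis. Payload 5.5 kg.
Tool frame: the origin (TCP) lies at the very end of the fingers, on their centre line; the grasp point (between the pads) lies 19 mm behind it; z points along the fingers, y is the line along which they close (so a half turn about z gives the same grasp; the last joint's range is limited). The gripper opens to 85 mm and grips with 20 to 120 N. Pads are 22 mm wide; open, the fingers measure 114 mm over their backs; the gripper's body (76 mm by 85 mm) begins 54 mm behind the grasp point. The pads swing forward as they close: fully open they stand 13 mm farther back than shut.
Start: joints at [1.139, 0.313, 0.046, 1.304, 0, 1.431], TCP at [0.165, 0.551, 0.231] pointing down, gripper open.
Joint ranges: [-2.76, 2.76], [-0.86, 1.69], [-1.03, 1.26], [-2.2, 2.34], [-1.47, 1.5], [-3.14, 3.14]. Speed limits (rad/s): [2.57, 2.57, 3.14, 3.14, 3.14, 3.14].

INTERFACE

Orientations are given as a 3x3 rotation matrix whose columns are the frame's x, y, z axes.
In Python, from rig import robot, claw, optics, spot_in, cut_out gives the robot as it stands. Calls block until the motion is done:
- robot.move_to(position, orientation): joint-space move of the TCP to a pose.
- robot.movel(position, attitude=None, speed=0.15, until_force=None): straight line of the TCP; attitude=None keeps the orientation; speed is the mean speed in m/s. With until_force (N) it stops when the force on the tool has changed by that much, and returns True; else False.
- robot.movej(angles): joint-space move.
- claw.set_gripper(opening, strength=None): opening from 0.0 (shut) to 1.0 (fully open); strength is the grip in N (None keeps the last); returns when the fingers have stopped.
- robot.sleep(seconds).
- robot.ik(position, orientation): joint angles nearest the present ones, or None.
- robot.get_obs(): the state.
- optics.snapshot(name): name is "scene" or "side" or "wrist"; returns a dict with "image" (480x640x3 uint8, blue, green, red), "K" (3x3 intrinsics, pixels), "extrinsics" (4x4, takes a point from camera to world coordinates); the wrist camera has in their place "mount" (4x4, takes a point from camera to tool coordinates, whose origin is the TCP and whose axes are the flange's). Camera axes: x right, y up, looking along -z (the intrinsics and any distortion apply to the point x, -y, -z); pixel columns grow to the right and rows downward; lengths in m; the calibration is good to about 2 mm. A picture is of the moment at which its call begins: read the wrist's pose just before it. There is no depth.
A pose or a line that the arm cannot do raises robot.IKError and nothing moves.
- robot.hand_in(): hands the job in; it is judged then, once.
Trained networks look in the newest picture that a camera, given by its name, has taken for a name from the list of things; names that differ only in an ending like _2 or _b are one class to them, and where a whole thing is asked for, a point or a joint stands for the part that bears it (a point fixed in the world has none). Each returns a list of dicts, best first, with "confidence" (0 to 1); they miss things now and then, are a little off and sometimes report something else, mostly with a low value. They report only what shows in the picture. A call takes as long as a camera call.
- spot_in(camera, name): "at" ([row, column] in pixels, amid what is visible of it).
- cut_out(camera, name): "mask" (480x640 bool, what is visible of it) and "at" ([row, column] in pixels, amid what is visible of it).
The state is a dict: "time_s": time; "q": joint angles; "qd": joint speeds; "joint_torque": joint torques, N m; "tool_pos": TCP position; "tcp_rot": TCP orientation; "contact_force": force on the tool from outside, world axes, zero at the start; "ft_torque": the same for the moment, N m; "width": opening from 0.0 (shut) to 1.0 (fully open); "gripper_force": force on a finger pad.
Only numpy, scipy, OpenCV 4.12 (cv2) and the standard library are available. Lean on these libraries where they do the work, as an engineer would, in place of code of your own. Each camera call takes 0.05 s, during which the arm holds its last target. There are 200 camera calls.

TASK

I want to wind the levelling foot of the melting kettle, so be my third hand. First turn the ring round its lid clockwise, by its upright tab, until the tab stands at the lock mark, so that the lid cannot shift when the kettle tips; then stand the lever jack on the table, its lever still up, with its round saddle centred under the lift pad of the kettle's side lug, and only then push the jack's hand lever right down so that the levelling foot hangs clear of the table. Finish while still holding the lever down - the jack sinks back if it is let go - and neither shove the kettle about, nor lift it by hand, nor disturb the other things.

Things in the scene. Friction and masses are not known exactly. Their poses are not given: they have to be found in the camera images.
- kettle: bench melting kettle, 4 kg, free-standing: grey plinth 168 x 190 mm, 32 to 76 mm above the table, under a round steel vessel 132 mm across with domed lid, 201 mm high in all. Origin on the table, on the vessel's axis, mid plinth. Its -x side has the dial and lock mark and roughly faces the robot; drain tap on its +y side, jacking lug on its -y side
- lock_ring (a joint): turn of the aluminium lock ring round the lid (149 mm across, 148 to 168 mm above the table, turns only about the kettle's axis). Grows clockwise seen from above: near 0 open, 0.80 rad tab at the lock mark, stop at 0.84. Light friction (0.12 N m); stays where left. At v the tab lies pi + 0.80 - v rad counter-clockwise from the kettle's x axis
- ring_tab (a point): middle of the gripping part of the ring's upright tab, 92 mm from the ring's axis and 174 mm above the table (turns with the ring). The tab is 12 mm thick (round the ring), 72 to 106 mm from the axis, 154 to 188 mm above the table
- lock_mark (a point): the lock mark: a small raised wedge on the vessel just under the ring, 70 mm from the axis on the kettle's -x side, 137 mm above the table
- lift_pad (a point): centre of the underside of the lift pad, a round steel boss 22 mm across and 6 mm thick, 60 mm above the table, 124 mm from the kettle's axis along its -y. It sits under the lug, a steel plate 46 mm wide that reaches 145 mm from the axis, top 72 mm above the table; the plinth's wall is at 95 mm. Axes as the kettle's
- levelling_foot (a point): centre of the underside of the kettle's single levelling foot (rubber disc 30 mm across on a screw), 70 mm from the axis along the kettle's -y; z = 0 while it stands on the table. Jacked at the lug, the kettle tips on its two other feet, 75 mm to its +y
- jack: lever jack, about 0.84 kg, loose on the table. Origin on its underside below the middle of its cheeks; z up, x toward the saddle, lever toward -x. Base plate 56 mm wide, 8 mm thick, from x = -123 to +111 mm; cross foot 86 mm wide, 10 mm thick at its rear (x = -121 to -95 mm)
- jack_grip (a point): where to grasp the jack from above: midway between its two upright cheek plates, 44 mm above its underside, near its balance point (axes as the jack's). The cheeks are 34 mm over their outsides (along y), x = -34 to +42 mm, 8 to 60 mm high. The raised lever leaves between them toward -x: its top is 65 mm high at the grip, 75 mm 60 mm behind it
- saddle_seat (a point): centre of the floor of the jack's saddle, a round cup 42 mm across (34 mm inside) with a rim 4 mm high, 87 mm ahead (+x) of the grip point; with the lever up its floor is 48 mm, its rim 52 mm above the jack's underside. It rises straight up, 27 mm in the lever's full stroke: it meets the pad after 12 mm and lifts it about 15 mm
- pump_handle (a joint): angle of the jack's hand lever: 0 up, 0.45 rad right down (stop). Its pin is 27 mm ahead (+x) of the grip point, 45 mm above the underside. A spring and the load push it up: about 2 N at the paddle to start it, 6 to 10 N to hold it down under the kettle; it does not latch
- paddle (a point): centre of the top face of the lever's rubber paddle (74 mm long, 46 mm wide, 12 mm thick), to be pushed down. Lever up: 182 mm behind (-x of) the grip point, 133 mm above the jack's underside, its face sloping 0.22 rad down toward the jack. It goes down on an arc about the pin, to about 37 mm above the table
- vial_2: short glass vial with white cap, 45 mm across, 68 mm high (bystander; origin at its foot)
- phone: dark phone lying flat, 156 x 75 x 9 mm (bystander)
- sample_tube: clear sample tube lying, 78 mm long, 20 mm thick (bystander)
- vial_1: glass vial with white cap, 47 mm across, 85 mm high (bystander; origin at its foot)

How it is judged:
On the way, in this order (a step that is already met when the one before it is completed fails the run):
1. the lock ring's tab stands at the lock mark, the kettle still on its feet (value of joint lock_ring above 0.72 rad and height (world z) of levelling_foot below 0.003 m), for 0.2 s.
2. the jack stands flat on the table, lever up, its saddle under the lift pad (horizontal distance between saddle_seat and lift_pad below 0.009 m and value of joint pump_handle below 0.12 rad and angle between jack's own z axis and vertical below 0.04 rad and height (world z) of jack below 0.004 m and height (world z) of levelling_foot below 0.003 m), for 0.2 s.
At the end, for the whole second after the job is handed in: Held by the gripper: lever over 0.36 of 0.45 rad down, levelling foot over 6 mm off the table, jack flat and carrying the lug (over 10 N), saddle within 9 mm of the pad centre, ring over 0.72 rad, kettle still, untouched by the robot and within 40 mm of its start (value of joint lock_ring above 0.72 rad and value of joint pump_handle above 0.36 rad and height (world z) of levelling_foot above 0.006 m and horizontal distance between saddle_seat and lift_pad below 0.009 m and contact force between kettle and jack above 10 N and contact force between any of the fingers, the arm and jack above 2 N and contact force between each of the arm, the fingers and kettle below 0.5 N and angle between jack's own z axis and vertical below 0.04 rad and linear speed of kettle below 0.02 m/s and distance of kettle from where it was at the start of the episode below 0.04 m); the arm keeps its last pose, push and grip.
It fails at once if the kettle is tipped while its lid ring is not locked (value of joint lock_ring below 0.7 rad and angle between kettle's own z axis and vertical above 0.03 rad).
It fails at once if the kettle is tipped over or shoved across the table (angle between kettle's own z axis and vertical above 0.16 rad or distance of kettle from where it was at the start of the episode above 0.05 m).
It fails at once if a bystander is disturbed (distance of any of vial_1, vial_2, phone, sample_tube from where it was at the start of the episode above 0.025 m).
It also fails if it takes over 72 s, if anything falls off the work surface, if the arm or the gripper's body presses on something with over 40 N, if the wrist force passes 120 N, or if a joint passes its speed limit or range.

## Working session

There is one attempt and no reset: what is moved stays moved. The work goes in short steps, each a Python script; the robot and the scene stay as the last script left them, time stands still between calls to the robot, and variables do not carry over. Pictures are saved under pics/ and viewed, at most 13 in all, crops included, and the job is handed in when it is done.

```bash
mkdir -p pics; ls
python3 - <<'E'
from rig import robot, claw, optics, spot_in, cut_out
import cv2, numpy as np
for c in ["scene","side"]:
    s=optics.snapshot(c); cv2.imwrite(f"pics/{c}0.png",s["image"])
    print(c,s["K"].round(1).tolist(),s["extrinsics"].round(3).tolist(),[k for k in s])
    for n in ["kettle","lock_ring","ring_tab","lock_mark","lift_pad","levelling_foot","jack","jack_grip","saddle_seat","paddle","vial_1","phone","sample_tube"]:
        print(n,[(np.round(d["at"],1).tolist(),round(d["confidence"],2)) for d in spot_in(c,n)][:3])
print(robot.get_obs()["time_s"])
E
```

```text
pics
scene [[542.7, 0.0, 321.4], [0.0, 542.7, 244.9], [0.0, 0.0, 1.0]] [[0.485, 0.373, -0.791, -0.6], [-0.874, 0.233, -0.426, -0.662], [0.026, 0.898, 0.439, 0.767], [0.0, 0.0, 0.0, 1.0]] ['image', 'K', 'extrinsics']
kettle [([253.8, 270.6], 0.87)]
lock_ring [([232.4, 267.3], 0.92)]
ring_tab [([234.9, 268.5], 0.57)]
lock_mark [([257.5, 267.3], 0.68), ([234.8, 265.3], 0.17)]
lift_pad []
levelling_foot [([254.0, 270.3], 0.9), ([319.1, 390.0], 0.6), ([234.6, 266.4], 0.59)]
jack [([318.9, 388.8], 0.61), ([240.0, 308.9], 0.6)]
jack_grip [([314.3, 390.4], 0.72)]
saddle_seat [([308.1, 345.6], 0.72), ([254.9, 264.8], 0.16)]
paddle [([289.1, 440.7], 0.95), ([255.6, 268.3], 0.36), ([235.1, 268.2], 0.29)]
vial_1 [([239.0, 306.4], 0.61), ([262.2, 375.6], 0.52)]
phone []
sample_tube [([234.2, 263.1], 0.66), ([281.9, 412.7], 0.62)]
side [[590.8, 0.0, 322.1], [0.0, 590.8, 224.2], [0.0, 0.0, 1.0]] [[0.847, 0.168, -0.505, -0.146], [-0.531, 0.318, -0.786, -1.162], [0.028, 0.933, 0.358, 0.638], [0.0, 0.0, 0.0, 1.0]] ['image', 'K', 'extrinsics']
kettle [([229.6, 270.1], 0.73)]
lock_ring [([202.9, 266.3], 0.84), ([230.6, 270.6], 0.54)]
ring_tab [([203.8, 265.7], 0.64)]
lock_mark [([226.7, 274.4], 0.82), ([290.5, 303.3], 0.55)]
lift_pad [([226.0, 272.6], 0.93)]
levelling_foot [([228.8, 273.5], 0.61)]
jack [([309.6, 347.6], 0.7)]
jack_grip [([307.8, 346.6], 0.87)]
saddle_seat [([225.2, 196.2], 0.68), ([290.0, 300.1], 0.67)]
paddle [([295.6, 392.1], 0.95)]
vial_1 [([226.0, 342.6], 0.9), ([261.4, 387.0], 0.58), ([306.1, 347.0], 0.42)]
phone [([224.4, 191.6], 0.81)]
sample_tube []
1.4
```

View pics/scene0.png

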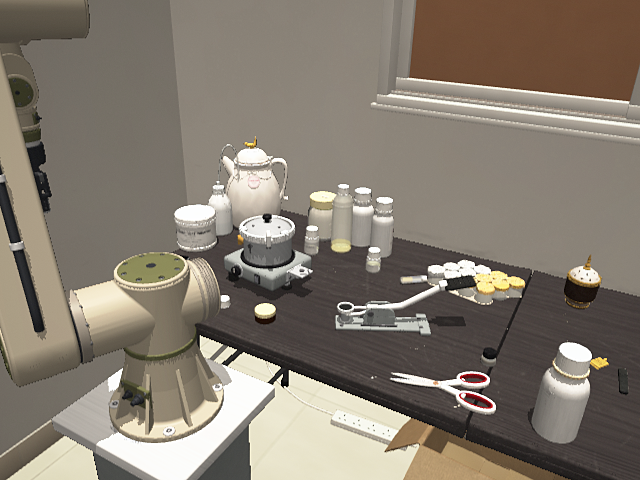

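View pics/side0.png

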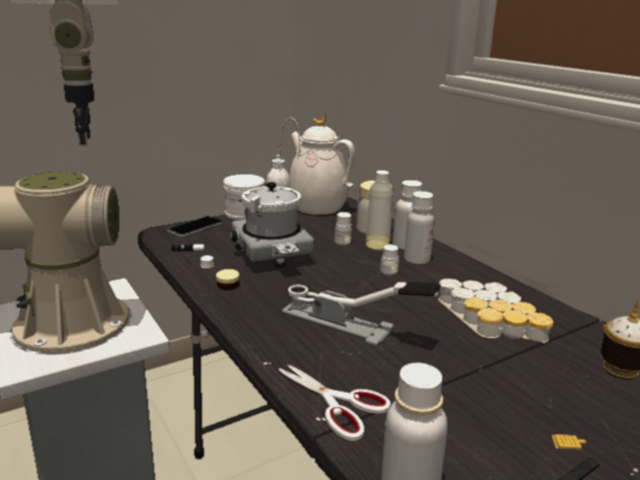

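The scene shows the kettle at about (250,267) with its jacking lug near (272,300). The jack's saddle is at (308,345), its grip at (314,385) and its paddle at (283,458). In the side view the kettle is at (225,272), the saddle at (291,299), the paddle at (289,418) and the phone at (226,195). Next I triangulate these roughly.

```bash
cat > h.py <<'E'
from rig import robot, claw, optics, spot_in, cut_out
import cv2, numpy as np
def cam(name):
    o=robot.get_obs() if name=="wrist" else None
    s=optics.snapshot(name)
    if name=="wrist":
        T=np.eye(4);T[:3,:3]=o["tcp_rot"];T[:3,3]=o["tool_pos"];s["T"]=T@s["mount"]
    else: s["T"]=s["extrinsics"]
    return s
def ray(s,px):
    r,c=px; K=s["K"]; 
    d=s["T"][:3,:3]@np.array([(c-K[0,2])/K[0,0],-(r-K[1,2])/K[1,1],-1.]); return s["T"][:3,3],d/np.linalg.norm(d)
def onz(s,px,z):
    o,d=ray(s,px); return o+d*(z-o[2])/d[2]
def tri(obs):
    A=np.zeros((3,3));b=np.zeros(3);R=[ray(s,p) for s,p in obs]
    for o,d in R:
        P=np.eye(3)-np.outer(d,d);A+=P;b+=P@o
    x=np.linalg.solve(A,b); return x,max(np.linalg.norm((np.eye(3)-np.outer(d,d))@(x-o)) for o,d in R)
def proj(s,p):
    q=np.linalg.inv(s["T"])@np.append(p,1.);K=s["K"]
    return np.array([K[1,2]-K[1,1]*q[1]/-q[2],K[0,2]+K[0,0]*q[0]/-q[2]])
def down(yaw):  # tool z down, tool y (closing line) at angle yaw
    y=np.array([np.cos(yaw),np.sin(yaw),0]);z=np.array([0,0,-1.]);return np.c_[np.cross(y,z),y,z]
E
python3 - <<'E'
from h import *
a=cam("scene");b=cam("side")
print({k:a[k] for k in a if k not in("image","T","K","extrinsics")})
for n,p,q in [("saddle",(308,345),(291,299)),("paddle",(283,460),(289,420)),("knob",(217,267),(187,271)),("foot_l",(272,300),(249,285)),("vialA",(230,311),(216,343)),("vialB",(250,374),(248,390))]:
    print(n,[np.round(v,3) for v in tri([(a,p),(b,q)])])
print("phone",onz(b,(226,195),.009),"tube",onz(b,(247,187),.01),"cream",onz(b,(274,228),0.01), "tube2?",onz(a,(281,412),.01))
s=cam("wrist");print(s["K"],s["mount"].round(3),s["T"].round(3), robot.get_obs()["tcp_rot"].round(3))
for yaw in(0,1.57,-1.57):print(robot.ik([.5,.1,.4],down(yaw)))
cv2.imwrite("pics/w0.png",s["image"])
E
```

```text
{}
saddle [array([ 0.431, -0.179,  0.043]), np.float64(0.002)]
paddle [array([ 0.555, -0.42 ,  0.126]), np.float64(0.002)]
knob [array([0.512, 0.105, 0.19 ]), np.float64(0.001)]
foot_l [array([ 0.486, -0.015,  0.069]), np.float64(0.001)]
vialA [array([0.723, 0.088, 0.078]), np.float64(0.003)]
vialB [array([ 0.72 , -0.126,  0.066]), np.float64(0.001)]
phone [0.40587146 0.3785912  0.009     ] tube [0.33148414 0.24087998 0.01      ] cream [0.36015309 0.03834216 0.01      ] tube2? [ 0.69886521 -0.25692241  0.01      ]
[[341.7043479    0.         319.58724058]
 [  0.         341.7043479  243.9510794 ]
 [  0.           0.           1.        ]] [[ 0.001  0.946  0.324  0.083]
 [ 1.    -0.001  0.    -0.   ]
 [ 0.     0.324 -0.946 -0.143]
 [ 0.     0.     0.     1.   ]] [[ 0.287 -0.906 -0.31   0.085]
 [ 0.958  0.271  0.093  0.574]
 [-0.    -0.324  0.946  0.374]
 [ 0.     0.     0.     1.   ]] [[-0.958  0.288  0.   ]
 [ 0.288  0.958  0.   ]
 [-0.     0.    -1.   ]]
[0.03985175 0.19883208 0.30633198 1.67829623 0.         1.61064808]
[0.03985175 0.19883208 0.30633198 1.67829623 0.         0.04064808]
[ 0.03985175  0.19883208  0.30633198  1.67829623  0.         -3.10253723]
```

Run:
```python
from h import *
robot.move_to([.44,.06,.36],down(np.pi/2))
s=cam("wrist");cv2.imwrite("pics/w1.png",s["image"]);np.save("T1.npy",s["T"])
for n in ["kettle","lock_ring","ring_tab","lock_mark"]:
    print(n,[(np.round(d["at"],1).tolist(),round(d["confidence"],2)) for d in cut_out("wrist",n)][:3])
robot.move_to([.44,-.23,.36],down(np.pi/2))
s=cam("wrist");cv2.imwrite("pics/w2.png",s["image"]);np.save("T2.npy",s["T"])
for n in ["jack_grip","saddle_seat","paddle","jack"]:
    print(n,[(np.round(d["at"],1).tolist(),round(d["confidence"],2)) for d in spot_in("wrist",n)][:3])
print(robot.get_obs()["time_s"])
```

```text
kettle [([254.1, 356.8], 0.72)]
lock_ring [([222.9, 352.9], 0.8), ([226.5, 64.9], 0.35)]
ring_tab [([227.6, 342.4], 0.68)]
lock_mark [([250.4, 349.5], 0.67)]
jack_grip [([226.9, 263.6], 0.77)]
saddle_seat [([185.2, 356.9], 0.7), ([361.4, 381.7], 0.37)]
paddle [([280.1, 190.4], 0.64), ([255.1, 583.0], 0.6)]
jack [([226.7, 261.1], 0.96), ([257.0, 584.7], 0.17)]
5.2417
```

View pics/w1.png

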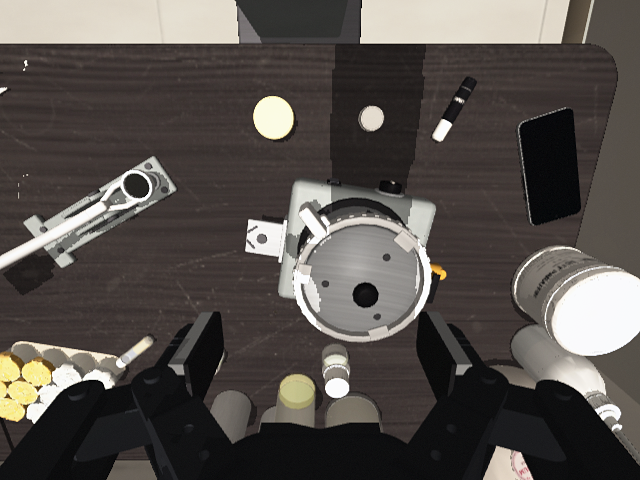

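View pics/w2.png

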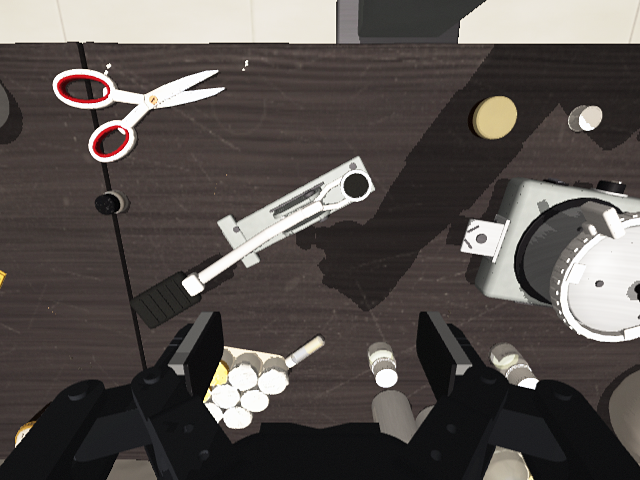

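w1 shows the kettle knob at row 295, col 365. The tab is at (221,313), ccw of the dial side. The lug plate is at (238,264), with plinth corners at (182,297), (203,436) and (297,281). w2 shows the jack's saddle at (185,356), cheeks around (208,300) and paddle at (300,166). A tube-like object lies near (349,305).

Run:
```python
from h import *
s=optics.snapshot("wrist");a=dict(K=s["K"],T=np.load("T1.npy"));b=dict(K=s["K"],T=np.load("T2.npy"))
for n,S,p,z in [("knob",a,(295,365),.198),("tabtop",a,(221,313),.188),("lug",a,(238,264),.072),("lug_c1",a,(220,247),.072),("lug_c2",a,(255,245),.072),("cTL",a,(181,295),.076),("cTR",a,(201,437),.076),("cBL",a,(297,280),.076),
 ("dial",a,(187,390),.055),("lug2",b,(240,481),.072),("saddle",b,(185,356),.05),("paddle",b,(300,166),.133),("baseNR",b,(160,361),.008),("baseFR",b,(187,374),.008),("xfoot1",b,(219,222),.01),("xfoot2",b,(267,251),.01),("tube",b,(349,305),.01),("bottle",b,(378,384),.06),("tray",b,(378,272),.03),("scis",b,(85,220),.01),("cream",b,(117,494),.02),("cap",a,(118,371),.015),("stick",a,(108,455),.01),("blackvial",b,(202,112),.03)]:
    print(n,onz(S,p,z).round(3))
# corner-fit tests
```

```text
knob [0.514 0.105 0.198]
tabtop [0.441 0.054 0.188]
lug [ 0.496 -0.013  0.072]
lug_c1 [ 0.471 -0.034  0.072]
lug_c2 [ 0.52  -0.04   0.072]
cTL [0.42  0.029 0.076]
cTR [0.445 0.209 0.076]
cBL [0.581 0.005 0.076]
dial [0.431 0.152 0.055]
lug2 [ 0.498 -0.015  0.072]
saddle [ 0.429 -0.181  0.05 ]
paddle [ 0.555 -0.416  0.133]
baseNR [ 0.401 -0.171  0.008]
baseFR [ 0.439 -0.151  0.008]
xfoot1 [ 0.486 -0.375  0.01 ]
xfoot2 [ 0.564 -0.337  0.01 ]
tube [ 0.715 -0.254  0.01 ]
bottle [ 0.733 -0.127  0.06 ]
tray [ 0.758 -0.31   0.03 ]
scis [ 0.305 -0.361  0.01 ]
cream [0.344 0.001 0.02 ]
cap [0.345 0.129 0.015]
stick [0.332 0.242 0.01 ]
blackvial [ 0.457 -0.521  0.03 ]
```

Run:
```python
from h import *
c=np.array([.514,.106]); r=.095
def pose(deg,z):
    t=np.radians(deg); return np.r_[c+r*np.array([np.cos(t),np.sin(t)]),z],down(t-np.pi/2)
claw.set_gripper(.33)
robot.move_to(*pose(215,.24))
f0=robot.get_obs()["contact_force"].copy()
print("hit",robot.movel(pose(215,.152)[0],speed=.08,until_force=6))
for d in np.arange(211,168,-3.5):
    p,R=pose(d,.152); robot.movel(p,R,speed=.06)
    f=robot.get_obs()["contact_force"]-f0
    print(round(d,1),f.round(1))
    if np.linalg.norm(f)>9: break
s=cam("wrist");cv2.imwrite("pics/w3.png",s["image"]);np.save("T3.npy",s["T"])
print(robot.get_obs()["time_s"])
```

```text
hit False
211.0 [-0.1  0.1 -0.6]
207.5 [-1.  -0.3 -0.7]
204.0 [ 0.2 -0.8 -0.8]
200.5 [-0.5 -0.7 -1.6]
197.0 [-0.6  1.2 -0.2]
193.5 [-0.5  0.8 -0.2]
190.0 [-0.7  0.5 -1.3]
186.5 [-0.4  0.7 -1.6]
183.0 [-0.4 -0.1 -0.7]
179.5 [-0.9  1.   0.1]
176.0 [ 0.1 -0.4 -0.9]
172.5 [-1.  -0.2 -1.3]
169.0 [-0.5  0.2 -1.1]
11.6
```

View pics/w3.png

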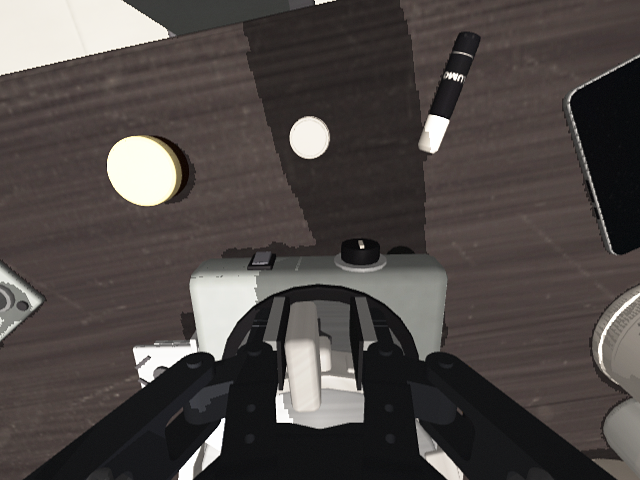

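The tab (col 303) rests against the pushing left finger (col 286), about 7 mm off centre. That puts the ring at about 0.78 rad. I'll nudge it slightly further, retreat, and look at the jack from above.

Run:
```python
from h import *
c=np.array([.514,.106]); r=.095
def pose(deg,z):
    t=np.radians(deg); return np.r_[c+r*np.array([np.cos(t),np.sin(t)]),z],down(t-np.pi/2)
p,R=pose(167.3,.152); robot.movel(p,R,speed=.03); print(robot.get_obs()["contact_force"].round(1))
p,R=pose(168.5,.152); robot.movel(p,R,speed=.06)
robot.movel(pose(168.5,.26)[0],speed=.15)
h=np.radians(118.2); g=np.array([.470,-.258]); 
robot.move_to([*(g+.0*np.array([np.cos(h),np.sin(h)])),.22],down(h-np.pi/2)); claw.set_gripper(1.)
s=cam("wrist");cv2.imwrite("pics/w4.png",s["image"]);np.save("T4.npy",s["T"])
for n in ["jack_grip","saddle_seat","jack"]:
    print(n,[(np.round(d["at"],1).tolist(),round(d["confidence"],2)) for d in spot_in("wrist",n)][:3])
print("pred saddle",proj(s,[.429,-.181,.05]))
a=cam("scene");b=cam("side")
for S,n in((a,"scene"),(b,"side")):
  print(n,[(np.round(d["at"],1).tolist(),round(d["confidence"],2)) for d in spot_in(n,"ring_tab")][:2])
print(robot.get_obs()["time_s"])
o=lambda v:[.514+.105*np.cos(np.pi+.8-.14-v),.106+.105*np.sin(np.pi+.8-.14-v),.188]
for S in(a,b): print([proj(S,o(v)).round() for v in(.7,.8)])
i=np.hstack([cv2.resize(x["image"][r0:r0+80,c0:c0+100],(400,320),interpolation=cv2.INTER_CUBIC) for x,r0,c0 in((a,200,220),(b,170,220))]);cv2.imwrite("pics/ring.png",i)
```

```text
[ 0.1 -0.5 -0.2]
jack_grip [([233.3, 323.8], 0.71)]
saddle_seat [([124.1, 321.7], 0.71), ([317.0, 318.3], 0.32)]
jack [([235.7, 320.1], 0.87)]
pred saddle [121.87433041 320.06880086]
scene [([236.1, 260.7], 0.87)]
side [([201.3, 259.3], 0.94), ([226.1, 271.6], 0.24)]
15.4
[array([231., 242.]), array([230., 239.])]
[array([193., 233.]), array([191., 231.])]
```

View pics/w4.png

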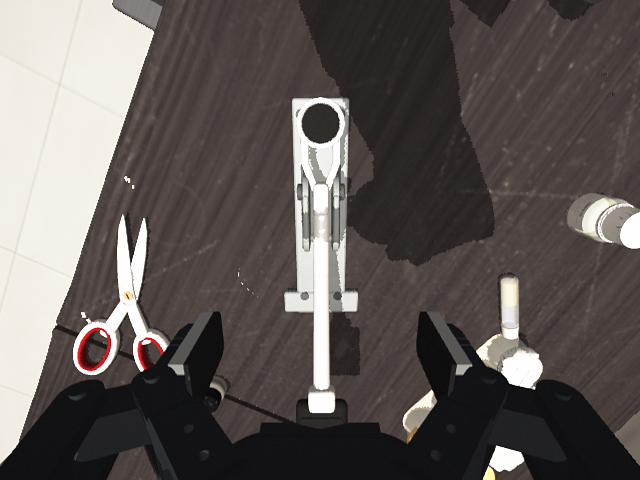

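View pics/ring.png

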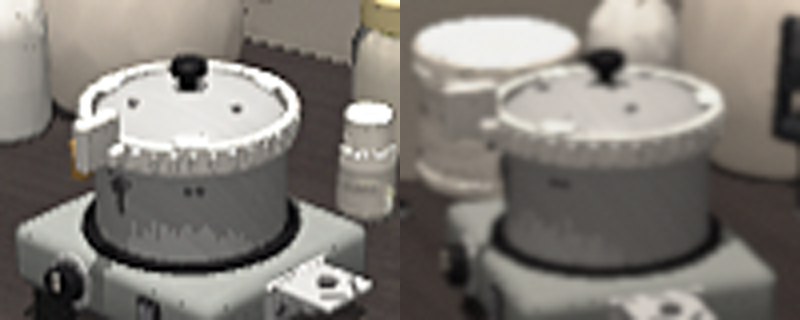

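Run:
```python
from h import *
a=cam("scene");y=-.14
m=lambda r,t,z:[.514+r*np.cos(t+y),.106+r*np.sin(t+y),z]
print("mark",proj(a,m(.07,np.pi,.137)),"tab bottoms",[proj(a,m(r,np.pi+.8-v,.154)).round(1).tolist() for v in(.7,.8) for r in(.075,.106)])
h=np.radians(118.2); u=np.array([np.cos(h),np.sin(h)]); g=np.array([.470,-.258])-.001*u
f0=robot.get_obs()["contact_force"].copy()
robot.movel([*g,.08],speed=.15)
print("hit",robot.movel([*g,.025],speed=.06,until_force=6))
claw.set_gripper(0.,60); o=robot.get_obs(); print(o["width"],o["gripper_force"],(o["contact_force"]-f0).round(1))
if .25<o["width"]<.55:
    robot.movel([*g,.045],speed=.06)
    h=np.radians(82); pad=np.array([.497,-.017]); u=np.array([np.cos(h),np.sin(h)])
    robot.movel([*(pad-.177*u),.045],down(h-np.pi/2),speed=.08)
    s=cam("wrist");cv2.imwrite("pics/w5.png",s["image"]);np.save("T5.npy",s["T"])
    print("pred saddle",proj(s,[*(pad-.09*u),.068]),"pad",proj(s,[*pad,.072]))
    for n in ["saddle_seat","lift_pad"]: print(n,[(np.round(d["at"],1).tolist(),round(d["confidence"],2)) for d in spot_in("wrist",n)][:3])
o=robot.get_obs();print((o["contact_force"]-f0).round(1),o["tool_pos"],o["time_s"])
```

```text
mark [243.28147667 249.54561106] tab bottoms [[238.8, 250.2], [243.1, 242.7], [238.1, 248.0], [242.0, 239.6]]
hit False
0.3908227357815336 61.751861572265625 [1.8 2.3 2.1]
pred saddle [113.76801853 318.93256684] pad [-302.95332373  319.17652752]
saddle_seat [([110.6, 318.6], 0.56), ([215.2, 321.0], 0.21)]
lift_pad []
[-0.1  0.4 -8.3] [ 0.47245482 -0.19270043  0.04499102] 19.7417
```

View pics/w5.png

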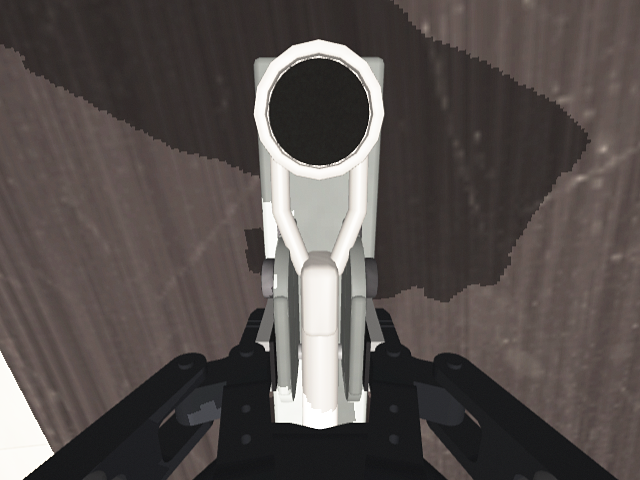

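The wedge and the tab both match the v≈0.80 projection, so the ring is locked. w5 shows the jack held straight, with its saddle cup at (110,319), about 1 mm ahead of prediction. I'll slide it in now.

Run:
```python
from h import *
h=np.radians(82); pad=np.array([.497,-.016]); u=np.array([np.cos(h),np.sin(h)])
robot.movel([*(pad-.168*u),.028],speed=.08)
print("hit",robot.movel([*(pad-.088*u),.028],speed=.06,until_force=6))
print(robot.get_obs()["tool_pos"], robot.get_obs()["contact_force"].round(1))
print("down",robot.movel([*(pad-.088*u),.0235],speed=.02,until_force=5)); print(robot.get_obs()["tool_pos"])
robot.sleep(.2)
a=cam("scene");b=cam("side")
i=np.hstack([cv2.resize(x["image"][r0:r0+100,c0:c0+120],(400,333),interpolation=cv2.INTER_CUBIC) for x,r0,c0 in((a,230,260),(b,215,240))]);cv2.imwrite("pics/place.png",i)
print(robot.get_obs()["time_s"])
for S,r0,c0 in((a,230,260),(b,215,240)):
    for p in ([*pad,.072],[*pad,.05],[*pad,0.008]): print(((proj(S,p)-[r0,c0])*3.333).round())
```

```text
hit False
[ 0.48476505 -0.10349151  0.02801145] [ 0.5 -0.  -9.1]
down True
[ 0.48525366 -0.10360226  0.02546962]
22.1583
[131. 141.]
[155. 141.]
[200. 140.]
[108. 163.]
[136. 163.]
[188. 162.]
```

View pics/place.png

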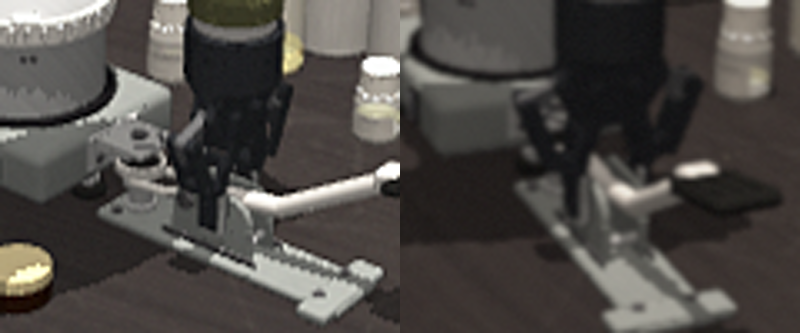

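Run:
```python
from h import *
h=np.radians(82); pad=np.array([.497,-.016]); u=np.array([np.cos(h),np.sin(h)])
claw.set_gripper(1.); robot.sleep(.2)
p=robot.get_obs()["tool_pos"]; robot.movel([p[0],p[1],.22],speed=.15)
s=cam("wrist");cv2.imwrite("pics/w6.png",s["image"])
g=pad-.087*u
for n,q in dict(lug=[*pad,.072],tip=[*(g+.111*u),.008],cheekF=[*(g+.042*u),.06],xfoot=[*(g-.121*u),.01],xfootf=[*(g-.095*u),.01],paddle=[*(g-.182*u),.133]).items(): print(n,proj(s,q).round())
print([(np.round(d["at"],1).tolist(),round(d["confidence"],2)) for d in spot_in("wrist","paddle")][:3],robot.get_obs()["time_s"])
```

```text
lug [122. 324.]
tip [ 96. 323.]
cheekF [177. 323.]
xfoot [312. 323.]
xfootf [292. 323.]
paddle [443. 323.]
[([315.5, 321.2], 0.69)] 24.475
```

View pics/w6.png

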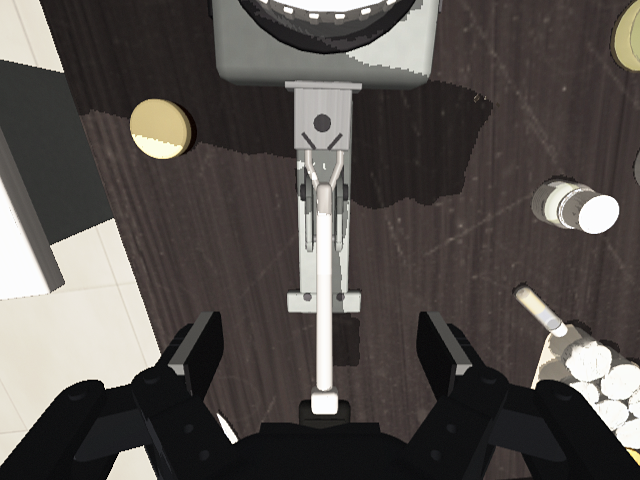

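The lug hole at (123,322) and the jack's rear edge at row 312 match the prediction to within 2 mm, so the saddle is centred. Now I press the lever.

Run:
```python
from h import *
h=np.radians(82); pad=np.array([.497,-.016]); u=np.array([np.cos(h),np.sin(h)]); g=pad-.087*u; pin=g+.027*u
def pt(th,dz=0):
    f=np.arctan2(.088,.209)-th; r=np.hypot(.209,.088)
    return np.r_[pin-r*np.cos(f)*u,.045+r*np.sin(f)+dz]
claw.set_gripper(0.,60)
R=down(h-np.pi/2)
robot.move_to(pt(0,.06),R); f0=robot.get_obs()["contact_force"].copy()
robot.movel(pt(0,.012),speed=.1)
print("touch",robot.movel(pt(.03),speed=.03,until_force=1.5),robot.get_obs()["tool_pos"],pt(0))
for th in np.arange(.05,.431,.038):
    robot.movel(pt(th),speed=.035); f=robot.get_obs()["contact_force"]-f0
    print(round(th,3),f.round(1),robot.get_obs()["tool_pos"][2].round(4))
    if np.linalg.norm(f)>25: break
robot.sleep(.3)
a=cam("scene");b=cam("side")
i=np.hstack([cv2.resize(x["image"][r0:r0+120,c0:c0+140],(400,343),interpolation=cv2.INTER_CUBIC) for x,r0,c0 in((a,220,260),(b,205,240))]);cv2.imwrite("pics/fin.png",i)
o=robot.get_obs();print(o["time_s"],(o["contact_force"]-f0).round(1))
```

```text
touch False [ 0.45912883 -0.28487668  0.12671265] [ 0.45956244 -0.28238211  0.133     ]
0.05 [-1.1  0.1  1.2] 0.1222
0.088 [-0.6  1.2  1.6] 0.114
0.126 [-0.5 -0.4  1.2] 0.1058
0.164 [-0.2  0.3  2. ] 0.0975
0.202 [-0.5  1.9  4.7] 0.0895
0.24 [-1.5  1.6  6.9] 0.0812
0.278 [-1.5  2.3  6.1] 0.0727
0.316 [-1.5  1.8  6.3] 0.0641
0.354 [-2.   1.5  6.7] 0.0556
0.392 [-1.1  2.   6.7] 0.0469
0.43 [-1.3  0.6  7.4] 0.0384
32.0833 [-1.6  1.4  6.5]
```

View pics/fin.png

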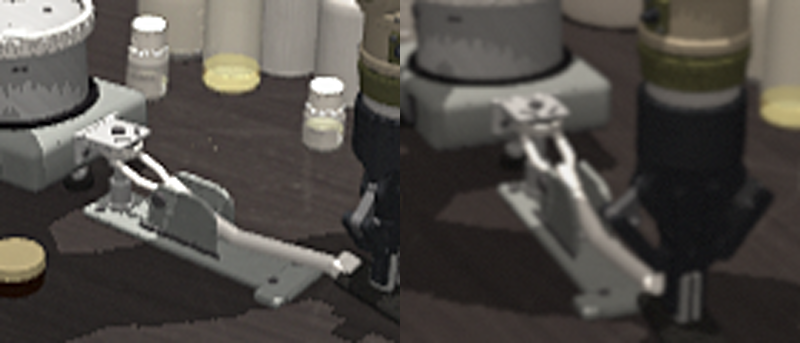

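The lever is down, the lug is lifted on the saddle, the foot hangs clear, and the hold force is a steady 6.5–7 N.

```bash
python3 -c "
from h import *
print(robot.hand_in())"
```

```text
the job is handed in; nothing more can be done
None
```

I handed the job in after about 32 s of the 72 s allowed: the ring is locked at about 0.80 rad, the jack's saddle is centred under the lift pad to within about 2 mm, and the gripper is holding the lever down (about 0.43 rad commanded, 6.5–7 N) with the levelling foot clear of the table; no verdict was returned.

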